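# Load the ink tank into the carton coder

### The arm

A 7-joint arm with a two-finger parallel gripper is mounted at the origin on the work surface. World frame = base frame: x ahead of the robot, y to its left, z up, the work surface at z = 0. Lengths are in m, angles in rad, forces in N, time in s.
With the tool pointing down it reaches from about 0.4 to 0.9 m from the base axis. Payload 5.5 kg.
Tool frame: the origin (TCP) lies midway between the tips of the shut fingers; the grasp point (between the pads) lies 19 mm behind it (manip.grip_depth is the distance from the TCP to the grasp point, in m); z points along the fingers, y is the line along which they close (so a half turn about z gives the same grasp; the last joint's range is limited). The gripper opens to 92 mm and grips with 3 to 60 N. Pads are 19 mm wide; open, the fingers measure 130 mm over their backs; the gripper's body (75 mm by 190 mm) begins 47 mm behind the grasp point.
Start: joints at [-1.079, 0.501, -0.427, 1.55, 0.221, 1.138, -0.21], TCP at [0.147, 0.633, 0.204] pointing down, gripper open.
Joint ranges: [-2.88, 2.88], [-0.31, 2.03], [-1.54, 1.56], [0.2, 2.42], [-1.41, 4.55], [0.19, 2.02], [-2.57, 2.57]. Speed limits (rad/s): [2.57, 2.57, 3.14, 3.14, 3.14, 3.14, 3.14].

### API

Orientations are given as a unit quaternion [x, y, z, w].
In Python, from bench import manip, effector, viewer gives the robot as it stands. Calls block until the motion is done:
- manip.move_pose(position, orientation): joint-space move of the TCP to a pose.
- manip.servo_line(position, ori=None, vel=0.15): straight line of the TCP; ori=None keeps the orientation; vel is the mean speed in m/s.
- manip.movej(angles): joint-space move.
- effector.open_jaws() and effector.close(f_grip=None): open the fingers fully, or close them until they stop; f_grip is the grip in N (None keeps the last).
- manip.sleep(seconds).
- manip.solve_ik(position, orientation): joint angles nearest the present ones, or None.
- viewer.get_image(name): name is "side" or "top"; returns the picture (420x560x3 uint8, red, green, blue); there is no depth.
- viewer.get_calibration(name): a dict with "vfov" (degrees; the focal length in pixels is half the picture's height over the tangent of half this angle, whatever the lens; pixels are square), "cx", "cy" (the principal point, pixels), "eye" and "attitude" of the camera in the world. Camera axes: x right, y down, z forward; pixel columns grow to the right and rows downward; lengths in m; the calibration is good to about 2 mm. A picture is of the moment at which its call begins. get_calibration takes no time and is no camera call.
A pose or a line that the arm cannot do raises manip.PlanningError and nothing moves.
- manip.hand_in(): hands the job in; it is judged then, once.
Readings, each from a call of its own:
- manip.current_clock(): time.
- manip.current_q(): joint angles.
- manip.current_joint_velocities(): joint speeds.
- manip.current_tau(): joint torques, N m.
- manip.current_tool_pos(): TCP position.
- manip.current_tcp_rot(): TCP orientation.
- manip.current_force(): force on the tool from outside, world axes, zero at the start.
- manip.current_wrist_torque(): the same for the moment, N m.
- manip.current_finger_gap(): finger opening in m.
- manip.current_gripper_force(): force on a finger pad.
Only numpy, scipy, OpenCV 4.12 (cv2) and the standard library are available. Lean on these libraries where they do the work, as an engineer would, in place of code of your own. Each camera call takes 0.05 s, during which the arm holds its last target. There are 200 camera calls.

### The job

Set the blue ink tank upright in the blue cradle of the carton coder, let go of it, then swing the clamp with the red bar over and press it fully shut, so that its pad drives the tank home. The red and yellow tanks are not wanted.

Things in the scene. Friction and masses are not known exactly. Their poses are not given: they have to be found in the camera images.
- tank_blue: Blue upright block, 30 (x) x 50 (y) x 55 mm high, black band near the top, 60 to 120 g. Origin: centre of its underside. Starts on the bench in a loose row with an identical red and yellow tank (centres 95 mm or more apart), in any order. Grip its 30 mm width, upper half only. Set in the cradle its underside is 32 mm above the bench; the shut clamp presses it 9 mm lower (spring, about 4 N).
- coder: Fixed grey machine, blue cradle, white strip 55 mm high from x = 95 mm. Origin: at bench height (z = 0) below the cradle's middle. The cradle takes the tank with its x along the coder's x, either way round: inside 42 (x) x 62 (y) mm, flared lips 58 x 78 mm, their top 50 mm above the bench; sprung floor. Clamp hinge line: along x, at y = +85 mm, 95 mm above the bench.
- clamp (a joint): Clamp angle, rad: 0 = shut on its stop (arm level, over the cradle, pointing to the coder's -y), growing as it swings up and back; 1.57 = upright; starts at 1.65 to 1.95, leaning back, its bar some 230 mm above the bench: pass well above or clear of it. Stiff: stays where left, also shut. Pushing at the bar takes about 4 N, 5 to 7 N over the last 0.1 rad, where its pad meets the tank.
- clamp_bar (a point): Middle of the red crossbar at the clamp's free end: round, 16 mm in diameter, 80 mm long, along the coder's x. At clamp angle a it lies at y = 85 - 135 cos a, height 95 + 135 sin a (mm, coder's frame). Push it on its outer side (away from the cradle) up and over, then down from above.
There are look-alikes about, which are no part of the job. What is meant by the tank_blue is not green, and is the larger of those in its own colour.

How it is judged:
By the outcome, as a careful person would: the job done as asked, in the order asked, and still so for the second after the job is handed in, with the robot touching nothing.
It also fails if it takes over 61 s, if anything falls off the work surface, if the arm or the gripper's body presses on something with over 40 N, if the wrist force passes 120 N, or if a joint passes its speed limit or range.

## Working session

There is one attempt and no reset: what is moved stays moved. The work goes in short steps, each a Python script; the robot and the scene stay as the last script left them, time stands still between calls to the robot, and variables do not carry over. Pictures are saved under pics/ and viewed, at most 10 in all, crops included, and the job is handed in when it is done.

```bash
mkdir -p pics; ls; python3 - <<'E'
from bench import manip, effector, viewer
import cv2
for n in("side","top"):
    im=viewer.get_image(n); cv2.imwrite(f"pics/{n}0.png",im[:,:,::-1]); print(n,viewer.get_calibration(n))
print(manip.current_clock(),manip.current_tcp_rot(),manip.grip_depth)
E
```

```text
pics
side {'vfov': 42.4962846197588, 'cx': 277.52564786363786, 'cy': 211.31070746321808, 'eye': array([ 0.1676697 , -0.98503818,  0.83002515]), 'attitude': array([ 0.88125752, -0.16638927,  0.08571971, -0.4339953 ])}
top {'vfov': 56.43532201845359, 'cx': 280.34322404476075, 'cy': 212.36293892855124, 'eye': array([ 0.49082029, -0.05932476,  0.85868208]), 'attitude': array([-0.70032855,  0.71241579, -0.03804281,  0.02358834])}
0.1 [ 1.14119804e-01  9.93466607e-01 -8.69563673e-04 -1.18547681e-04] 0.0188
```

View pics/side0.png

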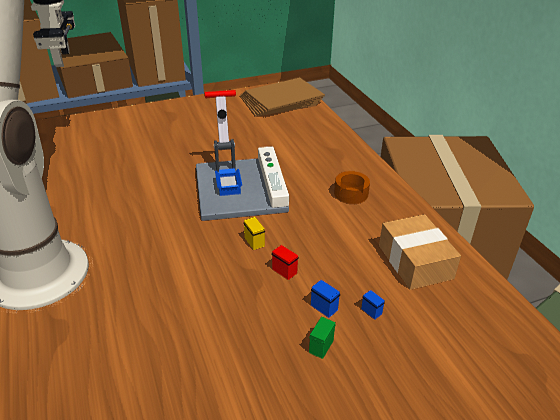

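View pics/top0.png

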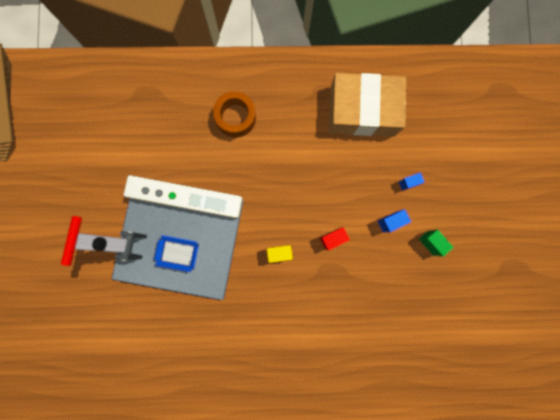

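The side view shows the blue tank at (324,298), a smaller blue look-alike at (373,304), the cradle at (229,182) and the clamp bar at (220,94). In the top view the tank is at (395,221), the look-alike at (412,181), the cradle at (177,253) and the bar at (71,241). Next I'll measure with colour masks and rays.

```bash
cat > h.py <<'E'
import numpy as np, cv2
from scipy.spatial.transform import Rotation as R
from bench import manip, effector, viewer
def ray(n,uv):
    c=viewer.get_calibration(n); f=210/np.tan(np.radians(c['vfov']/2))
    uv=np.atleast_2d(uv).astype(float)
    d=np.c_[(uv[:,0]-c['cx'])/f,(uv[:,1]-c['cy'])/f,np.ones(len(uv))]
    return np.array(c['eye']),R.from_quat(c['attitude']).apply(d)
def on_z(n,uv,z):
    e,d=ray(n,uv); return e+d*((z-e[2])/d[:,2])[:,None]
def project(n,P):
    c=viewer.get_calibration(n); f=210/np.tan(np.radians(c['vfov']/2))
    p=R.from_quat(c['attitude']).inv().apply(np.atleast_2d(P)-c['eye'])
    return p[:,:2]/p[:,2:]*f+[c['cx'],c['cy']]
def blobs(im,lo,hi,amin=25):
    m=cv2.inRange(cv2.cvtColor(im,cv2.COLOR_RGB2HSV),lo,hi)
    cs,_=cv2.findContours(m,cv2.RETR_EXTERNAL,cv2.CHAIN_APPROX_NONE)
    return [c[:,0] for c in cs if cv2.contourArea(c)>amin]
BLUE=((105,130,40),(130,255,255)); BRIGHT=((105,130,165),(130,255,255)); RED=((0,180,60),(6,255,255))
E
python3 - <<'E'
from h import *
for n in("top","side"):
    im=cv2.imread(f"pics/{n}0.png")[:,:,::-1].copy()
    for nm,r in(("blue",BLUE),("red",RED)):
        for c in blobs(im,*r):
            rc=cv2.minAreaRect(c)
            print(n,nm,np.round(rc[0],1),np.round(rc[1],1),round(rc[2],1),cv2.contourArea(c),im[int(rc[0][1]),int(rc[0][0])],on_z(n,rc[0],.055)[0].round(4))
a=cv2.imread("pics/top0.png");b=cv2.imread("pics/side0.png")
z=lambda i,x,y,w,h,k:cv2.resize(i[y:y+h,x:x+w],None,fx=k,fy=k,interpolation=cv2.INTER_NEAREST)
cv2.imwrite("pics/z.png",np.vstack([np.hstack([z(a,370,195,65,50,6),z(a,145,230,65,50,6)]),np.hstack([z(b,295,275,65,50,6),z(b,200,160,65,50,6)])]))
E
```

```text
top blue [175.5 253.3] [41.3 31.7] 10.6 1196.0 [211 210 198] [0.4808 0.1381 0.055 ]
top blue [394. 221.] [14.3 28.6] 63.4 367.5 [ 46 129 237] [ 0.5392 -0.3113  0.055 ]
top blue [411.  181.2] [10.1 22.6] 70.0 191.0 [ 48 129 237] [ 0.6219 -0.3507  0.055 ]
top red [334.2 238.4] [15.2 25.9] 63.4 353.0 [245  25   3] [ 0.5054 -0.1861  0.055 ]
top red [ 70.8 240.7] [10.  50.4] 13.2 435.0 [242  17   4] [0.5102 0.3495 0.055 ]
side blue [372.2 304.2] [25.8 20.8] 36.9 408.5 [12 18 33] [ 0.6063 -0.3867  0.055 ]
side blue [324.8 298.1] [33.6 27.3] 34.7 708.5 [14 13 13] [ 0.5276 -0.3392  0.055 ]
side blue [228.4 181.3] [26.4 25.4] 84.3 572.5 [195 191 184] [0.4736 0.114  0.055 ]
side red [284.2 261.7] [32.2 25.8] 33.7 598.5 [80  9  9] [ 0.4932 -0.2141  0.055 ]
side red [220.   93.4] [ 6.4 30.4] 86.4 149.0 [243  22  17] [0.6018 0.6139 0.055 ]
```

View pics/z.png

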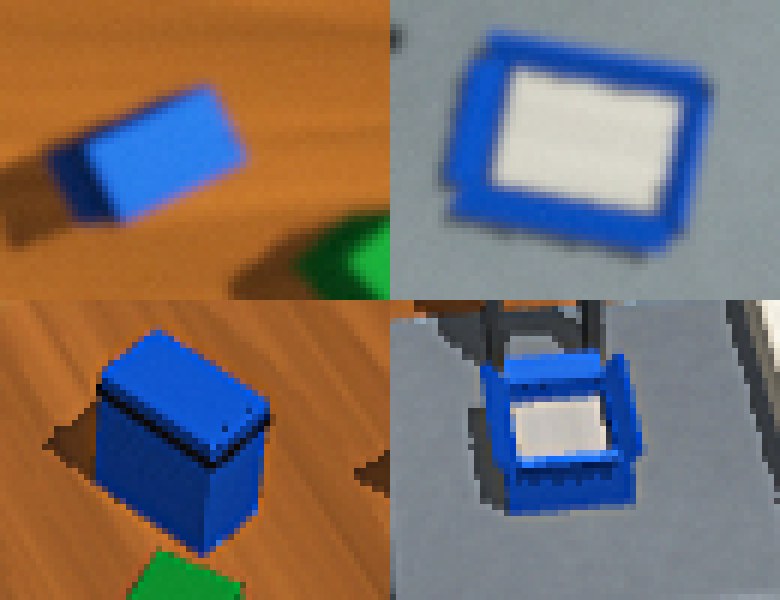

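The crops show the tank's bright top face centred near top-view (397.7,220.7), and the cradle with its white floor centred near (178.4,253). I'll refine both and cross-check between the views.

```bash
cat > m.py <<'E'
from h import *
def yaw(n,pts,z):
    P=on_z(n,pts,z)[:,:2]; r=cv2.minAreaRect((P*1000).astype(np.float32)); return np.round(r[0],1),np.round(r[1],1),round(r[2],1)
t=cv2.imread("pics/top0.png")[:,:,::-1].copy(); s=cv2.imread("pics/side0.png")[:,:,::-1].copy()
print("tank top face, top", [yaw("top",c,.055) for c in blobs(t,(100,130,205),(125,255,255))])
print("tank top face, side", [yaw("side",c,.055) for c in blobs(s,(100,130,185),(125,255,255))])
print("red/yellow tops",[yaw("top",c,.055) for c in blobs(t,(0,180,200),(6,255,255))],[yaw("top",c,.055) for c in blobs(t,(22,180,180),(32,255,255))])
for n,i in(("top",t),("side",s)):
    c=max((c for c in blobs(i,*BLUE) if c[:,0].mean()<240),key=len); print(n,"lips",yaw(n,c,.05))
    x,y,w,h=cv2.boundingRect(c); sub=i[y:y+h,x:x+w]
    m=cv2.inRange(cv2.cvtColor(sub,cv2.COLOR_RGB2HSV),(0,0,150),(180,60,255))
    k,_,st,ce=cv2.connectedComponentsWithStats(m); j=1+np.argmax(st[1:,4])
    p=np.argwhere(np.where(cv2.connectedComponents(m)[1]==j,1,0))[:,::-1]+[x,y]
    for z in(.02,.032): print(n,"floor",z,yaw(n,p,z),p.mean(0))
# white strip (top face z=.055)
g=[c for c in blobs(t,(0,0,200),(180,50,255),200) if 120<c[:,0].mean()<245 and c[:,1].mean()<230]
print("strip",[yaw("top",c,.055) for c in g])
# bar: triangulate centre
b=lambda i,f:[np.array(cv2.minAreaRect(c)[0]) for c in blobs(i,*RED) if f(c)][0]
u=b(t,lambda c:c[:,0].mean()<120);v=b(s,lambda c:c[:,1].mean()<120)
(e1,d1),(e2,d2)=ray("top",u),ray("side",v)
k=np.linalg.lstsq(np.c_[d1[0],-d2[0]],e2-e1,rcond=None)[0]
A=e1+k[0]*d1[0];B=e2+k[1]*d2[0];print("bar",A.round(4),B.round(4))
E
python3 m.py
```

```text
tank top face, top [(array([ 540.9, -318.3]), array([26.7, 46.2]), 25.2), (array([ 624.7, -357. ]), array([19.2, 33.8]), 17.4)]
tank top face, side [(array([ 617.4, -372.6]), array([20.9, 36. ]), 17.9), (array([ 539.3, -318.1]), array([27.9, 48.5]), 24.5), (array([483.7, 162.5]), array([21.7, 42.8]), 82.0)]
red/yellow tops [(array([ 505.8, -189.1]), array([29.3, 48.2]), 25.2), (array([510.8, 350.8]), array([ 16.7, 101. ]), 77.5)] [(array([476.9, -73.1]), array([30.5, 50.4]), 6.1)]
top lips (array([480.8, 139.2]), array([84.1, 64.2]), 78.4)
top floor 0.02 (array([481.1, 143.4]), array([60.3, 41.2]), 78.7) [177.11433757 252.96733212]
top floor 0.032 (array([481.3, 140.5]), array([59.4, 40.6]), 78.7) [177.11433757 252.96733212]
side lips (array([476.3, 122.6]), array([119.3,  64.1]), 77.9)
side floor 0.02 (array([486.5, 167.4]), array([40.9, 38.2]), 77.8) [227.57480315 180.75590551]
side floor 0.032 (array([481.8, 150.3]), array([40.3, 37.6]), 77.8) [227.57480315 180.75590551]
strip [(array([597.9, 123.9]), array([238.1,  42.7]), 78.2), (array([972.2,  15.6]), array([ 68.3, 101.7]), 89.4)]
bar [0.5061 0.2629 0.2252] [0.5064 0.2628 0.2252]
```

Both views agree: the tank is at (0.540,-0.318) with yaw 25°, the coder is at (0.481,0.1395) with yaw -11.7°, and the triangulated bar position gives a clamp angle of about 1.88. Next I'll check IK, then grasp.

```bash
cat >> h.py <<'E'
TANK=np.array([.540,-.3182]); TY=24.9; COD=np.array([.481,.1398]); CY=-11.7
def down(deg): # tool pointing down, closing line along heading deg
    return (R.from_euler('z',deg+90,degrees=True)*R.from_euler('x',180,degrees=True)).as_quat()
def cod(x,y,z): # coder frame (m) to world
    return np.r_[COD+R.from_euler('z',CY,degrees=True).apply([x,y,0])[:2],z]
E
python3 - <<'E'
from h import *
for k in(0,180):
    for nm,p,a in(("pick",np.r_[TANK,.03],TY+k),("pickhi",np.r_[TANK,.3],TY+k),("place",cod(0,0,.06),CY+k),("placehi",cod(0,0,.3),CY+k),("outer",cod(0,.16,.21),CY+k),("outhi",cod(0,.16,.3),CY+k),("press",cod(0,-.05,.103),CY+k)):
        q=manip.solve_ik(p,down(a)); print(k,nm,None if q is None else np.round(q,2))
q=manip.solve_ik([.147,.633,.4],manip.current_tcp_rot());print(q)
E
```

```text
0 pick [ 0.2   0.67  0.4   1.75 -0.34  0.79  1.2 ]
0 pickhi [-0.03  0.42  0.72  1.53 -0.28  1.3   1.16]
0 place [-0.39  0.41  0.07  2.05 -0.04  0.69 -0.5 ]
0 placehi [-0.39  0.11  0.06  1.81 -0.01  1.22 -0.53]
0 outer [-0.53  0.36 -0.05  1.7   0.02  1.08 -0.79]
0 outhi [-0.51  0.29 -0.07  1.59  0.02  1.26 -0.79]
0 press [-0.34  0.31  0.11  2.07 -0.05  0.77 -0.41]
180 pick [-0.13  0.84  0.9   1.76 -0.8   0.95 -1.59]
180 pickhi [-0.26  0.57  1.13  1.53 -0.52  1.37 -1.79]
180 place [ 0.07  0.46 -0.49  2.03  0.32  0.73  2.32]
180 placehi [-0.06  0.13 -0.31  1.8   0.04  1.22  2.56]
180 outer [-0.12  0.42 -0.59  1.69  0.25  1.11  2.16]
180 outhi [-0.13  0.34 -0.56  1.58  0.18  1.28  2.22]
180 press [ 0.1   0.33 -0.4   2.06  0.18  0.78  2.52]
[-1.07637732  0.39754599 -0.45435057  1.26141355  0.17063759  1.52186377
 -0.16618236]
```

```bash
python3 - <<'E'
from h import *
manip.servo_line([.147,.633,.38],vel=.3)
manip.move_pose(np.r_[TANK,.38],down(TY))
manip.servo_line(np.r_[TANK,.10],vel=.25)
cv2.imwrite("pics/pre.png",viewer.get_image("side")[150:360,180:460,::-1])
manip.servo_line(np.r_[TANK,.029],vel=.1)
effector.close(20)
print(manip.current_finger_gap(),manip.current_gripper_force(),manip.current_tool_pos(),manip.current_clock())
manip.servo_line(np.r_[TANK,.20],vel=.2)
print(manip.current_finger_gap(),manip.current_gripper_force(),manip.current_force(),manip.current_clock())
cv2.imwrite("pics/lift.png",viewer.get_image("side")[:,:,::-1])
E
```

```text
0.029265166600780615 19.997268319129944 [ 0.5400371  -0.31819555  0.02899066] 7.6
0.029529553298379852 19.994533360004425 [-0.33784058  0.27119081 -0.80763161] 8.6083
```

View pics/lift.png

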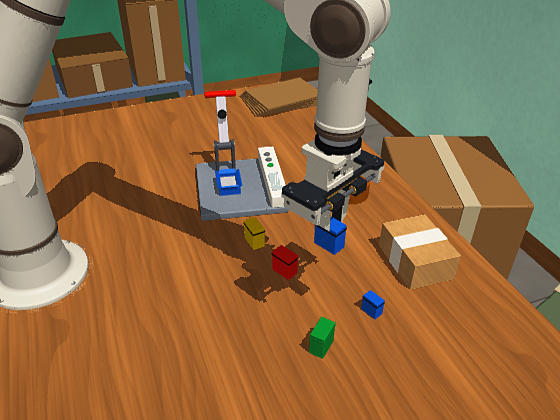

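The lift picture shows the tank held upright at (331,237), with the red, yellow and look-alike items untouched. Next I'll place it.

```bash
python3 - <<'E'
from h import *
manip.servo_line(cod(0,0,.20),down(CY),vel=.25)
manip.servo_line(cod(0,0,.10),vel=.15)
f0=manip.current_force()
for z in(.085,.075,.068,.065,.063,.0615):
    manip.servo_line(cod(0,0,z),vel=.06); f=manip.current_force()-f0; print(z,f.round(1))
    if np.linalg.norm(f)>12: break
cv2.imwrite("pics/placed_s.png",cv2.resize(viewer.get_image("side")[60:240,140:340,::-1],None,fx=3,fy=3))
print(manip.current_tool_pos(),manip.current_finger_gap(),manip.current_clock())
E
```

```text
0.085 [ 0.8 -0.2 -0.4]
0.075 [-0.2 -0.6 -0.2]
0.068 [ 0.5  0.5 -0.4]
0.065 [ 0.1 -1.1 -0.3]
0.063 [ 0.8 -0.4 -0.6]
0.0615 [-0.3 -0.8 -1.3]
[0.48095557 0.13979441 0.0614633 ] 0.029399708594725942 13.2583
```

View pics/placed_s.png

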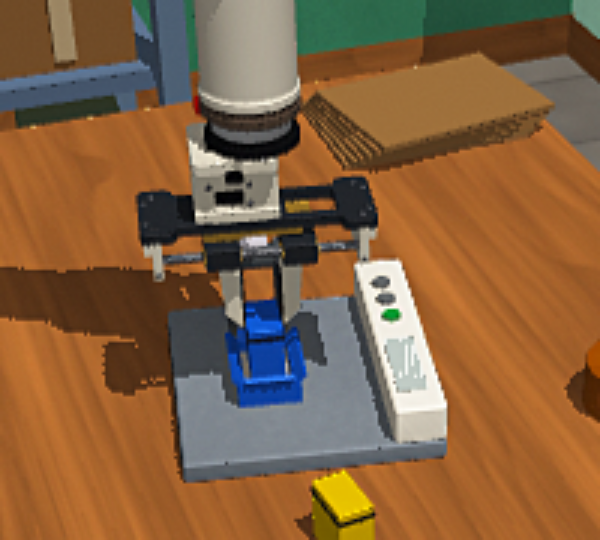

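The crop shows the tank between the cradle lips at crop (268,350), upright and with no jam force. I'll release it, back off upward and check.

```bash
python3 - <<'E'
from h import *
manip.servo_line(cod(0,0,.0605),vel=.05); print(manip.current_force())
effector.open_jaws()
manip.servo_line(cod(0,0,.31),vel=.25)
manip.servo_line(cod(0,.19,.31),vel=.25)
effector.close(20)
im=viewer.get_image("top"); s=viewer.get_image("side")
z=lambda i,x,y,w,h,k:cv2.resize(i[y:y+h,x:x+w,::-1],None,fx=k,fy=k,interpolation=cv2.INTER_NEAREST)
cv2.imwrite("pics/rel.png",np.hstack([z(im,40,170,210,140,1.9),z(s,180,80,130,88,3)[:264]]) if 0 else np.hstack([z(im,40,170,200,140,2),z(s,180,90,200,140,2)]))
print(manip.current_finger_gap(),manip.current_tool_pos(),manip.current_clock())
E
```

```text
[-0.42826322 -0.66703694  1.6677413 ]
0.0005184884399895 [0.51954335 0.32587024 0.31001458] 18.2083
```

View pics/rel.png

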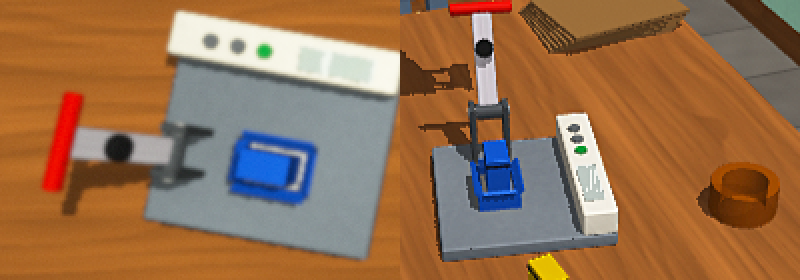

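The tank stands seated and upright in the cradle (top crop (265,165), side crop (497,165)), and the clamp is still back with its bar at top crop (62,142). Next is stage 1: push the bar from its outer side.

```bash
cat >> h.py <<'E'
def bar(a): return .085-.135*np.cos(a), .095+.135*np.sin(a)
E
python3 - <<'E'
from h import *
manip.servo_line(cod(0,.18,.212),vel=.2)
f0=manip.current_force()
for a in np.arange(1.85,.84,-.1):
    y,z=bar(a); dz=np.interp(a,[1.0,1.88],[-.004,-.012])
    manip.servo_line(cod(0,y+.018,z+dz),vel=.08); f=manip.current_force()-f0; print(round(a,2),f.round(1))
    if np.linalg.norm(f)>25: break
p=manip.current_tool_pos(); y,z=bar(a)
manip.servo_line(cod(0,y+.035,z+.01),vel=.15)
manip.servo_line(cod(0,y+.035,z+.09),vel=.25)
t=viewer.get_image("top");s=viewer.get_image("side")
cv2.imwrite("pics/st1.png",np.hstack([i[y0:y0+160,x0:x0+260,::-1] for i,x0,y0 in((t,20,160),(s,130,70))]))
for i in(t,s): print([np.round(cv2.minAreaRect(c),1) if 0 else (cv2.minAreaRect(c)[0],cv2.minAreaRect(c)[1]) for c in blobs(i,*RED)])
print(a,y,z,project("top",cod(0,y,z)),project("side",cod(0,y,z)),manip.current_clock())
E
```

```text
1.85 [-1.   1.  -0.8]
1.75 [ 0.   0.9 -1.1]
1.65 [-0.6  0.6 -0.7]
1.55 [-0.7 -0.3 -0.7]
1.45 [-0.2 -0.1 -1. ]
1.35 [ 0.1 -0.6 -0.9]
1.25 [-0.7 -0.4 -1.3]
1.15 [-0.6 -0.4 -1.4]
1.05 [-0.7  0.2 -0.1]
0.95 [-0.2 -1.  -0.1]
0.85 [ 0.6  0.4 -1. ]
[((334.0, 238.50001525878906), (15.205260276794434, 26.385601043701172)), ((75.47296142578125, 221.16217041015625), (8.877545356750488, 9.04194450378418))]
[((284.230712890625, 261.6538391113281), (32.172611236572266, 25.793560028076172)), ((219.99998474121094, 93.5), (6.212642192840576, 30.342100143432617))]
0.8499999999999992 -0.004097724694472671 0.19642285469393944 [[156.04970189 255.14014338]] [[225.43632174 127.52106659]] 23.5417
```

View pics/st1.png

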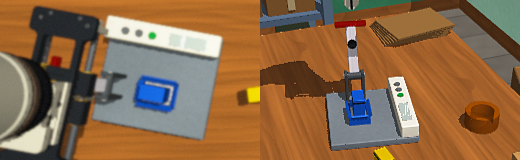

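The bar still sits at side (220,93.5), so the clamp has not moved. I'll check where the tool really is.

```bash
python3 - <<'E'
from h import *
p=manip.current_tool_pos(); print(p, cod(0,0,0), R.from_euler('z',-CY,degrees=True).apply(p-cod(0,0,0)), project("side",p),project("top",p), manip.current_q(),manip.current_clock(),manip.current_finger_gap(),manip.current_force())
cv2.imwrite("pics/chk.png",np.hstack([viewer.get_image(n)[:300,:380,::-1] for n in("top","side")]))
E
```

```text
[0.48630481 0.16965989 0.28538619] [0.481  0.1398 0.    ] [-0.00086062  0.03031523  0.28538619] [[221.71281387  87.13423209]] [[114.25494608 252.63630022]] [-1.3023587   0.25629986  1.08872292  1.82017779 -0.24205569  1.2123122
 -0.34490247] 23.5417 0.00016049320457490275 [ 0.16338303  0.18565022 -0.66000499]
```

View pics/chk.png

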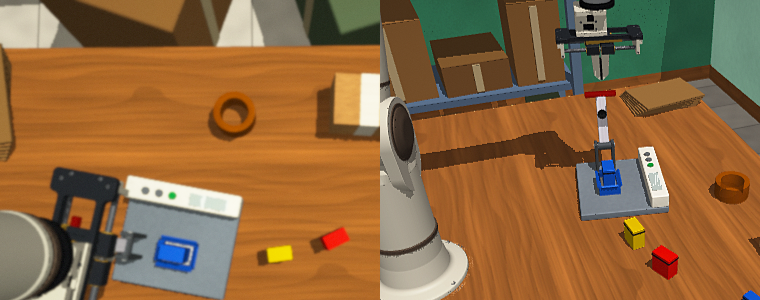

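The crop shows the bar at side (220,93) and the fingertips ending near side (220,79), while the reported TCP projects to row 87. So the tips may be higher than I assumed, and may have passed just over the bar. I'll measure the tip row numerically.

```bash
python3 - <<'E'
from h import *
s=viewer.get_image("side"); s0=cv2.imread("pics/side0.png")[:,:,::-1]
d=np.abs(s.astype(int)-s0).sum(2)>60
for v in range(60,100,2): 
    u=np.where(d[v,190:260])[0]+190; print(v,(u.min(),u.max(),len(u)) if len(u) else None)
p=manip.current_tool_pos()
for dz in(0,.01,.02): print(dz,project("side",p+[0,0,dz]).round(1))
E
```

```text
60 (np.int64(212), np.int64(228), 17)
62 (np.int64(212), np.int64(228), 17)
64 (np.int64(213), np.int64(228), 16)
66 (np.int64(213), np.int64(228), 16)
68 (np.int64(213), np.int64(228), 16)
70 (np.int64(213), np.int64(228), 16)
72 (np.int64(214), np.int64(228), 15)
74 (np.int64(214), np.int64(227), 14)
76 (np.int64(215), np.int64(226), 12)
78 (np.int64(218), np.int64(224), 7)
80 (np.int64(220), np.int64(220), 1)
82 None
84 None
86 None
88 None
90 (np.int64(227), np.int64(235), 9)
92 (np.int64(205), np.int64(235), 31)
94 (np.int64(205), np.int64(231), 25)
96 (np.int64(217), np.int64(217), 1)
98 (np.int64(216), np.int64(216), 1)
0 [[221.8  87.1]]
0.01 [[221.5  83.2]]
0.02 [[221.3  79.2]]
```

The tips end about 17 mm above the reported TCP, so the fingers skimmed over the bar. I'll redo stage 1 that much deeper and watch the force.

```bash
cat >> h.py <<'E'
TIP=.017
def redbar():
    t=viewer.get_image("top");s=viewer.get_image("side")
    return [[(np.round(cv2.minAreaRect(c)[0],1),np.round(cv2.minAreaRect(c)[1],1)) for c in blobs(i,*RED)] for i in(t,s)]
E
python3 - <<'E'
from h import *
manip.servo_line(cod(0,.03,.32),down(CY),vel=.2)
manip.servo_line(cod(0,.19,.32),vel=.25)
manip.servo_line(cod(0,.18,.212-TIP),vel=.2)
f0=manip.current_force()
for a in np.arange(1.85,1.34,-.1):
    y,z=bar(a); dz=np.interp(a,[1.0,1.88],[-.005,-.012])
    manip.servo_line(cod(0,y+.018,z+dz-TIP),vel=.08); f=manip.current_force()-f0; print(round(a,2),f.round(1))
    if np.linalg.norm(f)>25: break
print(redbar(),project("side",cod(0,y,z)),manip.current_clock())
cv2.imwrite("pics/st2.png",cv2.resize(viewer.get_image("side")[40:240,130:380,::-1],None,fx=3,fy=3))
E
```

```text
1.85 [-0.3 -0.3 -0.6]
1.75 [ 0.4 -0.2  0. ]
1.65 [ 1.4  0.3 -0.7]
1.55 [ 0.2  0.3 -0.6]
1.45 [ 0.6 -0.7 -0.5]
1.35 [-0.1  0.1 -0.6]
[[(array([334.2, 238.4]), array([15.2, 25.9])), (array([114.4, 249.3]), array([11.1, 51.4]))], [(array([284.2, 261.7]), array([32.2, 25.8])), (array([222.1, 105.2]), array([ 6.4, 32.1]))]] [[222.4755163  105.03308463]] 27.9167
```

The bar is now at side (222.1,105.2), matching the model for 1.35 rad. I'll continue to 0.85, back off, and move above it.

```bash
python3 - <<'E'
from h import *
for a in np.arange(1.25,.84,-.1):
    y,z=bar(a); dz=np.interp(a,[1.0,1.88],[-.005,-.012])
    manip.servo_line(cod(0,y+.018,z+dz-TIP),vel=.08)
manip.servo_line(cod(0,y+.035,z-.01),vel=.15)
manip.servo_line(cod(0,y+.035,z+.05),vel=.25)
print(redbar())
for a in(.75,.85,.95): y,z=bar(a);print(a,project("top",cod(0,y,z)).round(1),project("side",cod(0,y,z)).round(1))
print(manip.current_clock())
E
```

```text
[[(array([157. , 255.4]), array([ 8.8, 47.1])), (array([334.3, 238.6]), array([14.8, 25.9]))], [(array([284.2, 261.7]), array([32.2, 25.8])), (array([225.4, 127.8]), array([ 6.4, 33.2]))]]
0.75 [[163.3 256.1]] [[226.  132.9]]
0.85 [[156.  255.1]] [[225.4 127.5]]
0.95 [[148.2 254.1]] [[224.8 122.3]]
30.3333
```

The clamp is at about 0.845 rad (bar at side (225.4,127.8)). Now I'll press down from above along the arc.

```bash
python3 - <<'E'
from h import *
y,z=bar(.845)
manip.servo_line(cod(0,y,z+.05),vel=.2)
f0=manip.current_force()
manip.servo_line(cod(0,y-.001,z+.010-TIP),vel=.1)
for a in np.arange(.78,.1,-.1):
    y,z=bar(a); manip.servo_line(cod(0,y,z+.008-TIP),vel=.08)
    f=manip.current_force()-f0; print(round(a,2),f.round(1))
    if np.linalg.norm(f)>25: break
y,z=bar(0)
for h in np.arange(.012,-.0081,-.002):
    manip.servo_line(cod(0,y,z+h+.008-TIP),vel=.03)
    f=manip.current_force()-f0; print(round(h,3),f.round(1),manip.current_tool_pos()[2].round(4))
    if f[2]>15: break
print(redbar()[1],manip.current_clock())
for a in(0,.05,.1): print(a,project("side",cod(0,*bar(a))).round(1))
E
```

```text
0.78 [ 1.5 -0.5 -0.8]
0.68 [ 0.5  0.  -1.4]
0.58 [-0.6 -0.3 -1.3]
0.48 [ 0.5  0.  -1. ]
0.38 [ 0.2 -0.5 -0. ]
0.28 [-1.  -0.3 -0.6]
0.18 [-0.6 -0.7 -1.3]
0.012 [ 0.2  0.  -1.3] 0.0978
0.01 [ 0.6 -0.6 -1. ] 0.0959
0.008 [ 0.3 -1.8  0.3] 0.0939
0.006 [-0.3 -1.4  0.5] 0.0919
0.004 [-0.3 -1.4  1.1] 0.0899
0.002 [ 0.1 -1.5  1.1] 0.0879
0.0 [ 0.8 -1.2  0.4] 0.0859
-0.002 [-0.1 -1.7  0.2] 0.0839
-0.004 [-0.6 -2.   1.2] 0.0819
-0.006 [ 0.1 -3.3  1.6] 0.0799
-0.008 [-5.  -3.4 20. ] 0.0792
[(array([284.2, 261.7]), array([32.2, 25.8])), (array([229. , 172.9]), array([ 6.1, 32.2]))] 36.7
0 [[229.4 173. ]]
0.05 [[229.2 170.7]]
0.1 [[229.1 168.3]]
```

The stop is felt at 20 N and the bar is at side (229,172.9), matching the model for angle 0. I'll retreat and verify.

```bash
python3 - <<'E'
from h import *
p=manip.current_tool_pos()
manip.servo_line(cod(0,-.05,.30),vel=.2)
manip.servo_line(cod(0,.15,.38),vel=.25)
manip.sleep(.3)
print(redbar(),project("top",cod(0,*bar(0))),manip.current_clock(),manip.current_force())
t=viewer.get_image("top");s=viewer.get_image("side")
cv2.imwrite("pics/fin.png",np.hstack([cv2.resize(i[y:y+150,x:x+130,::-1],None,fx=3,fy=3) for i,x,y in((t,120,180),(s,170,110))]))
E
```

```text
[[(array([195.4, 258.5]), array([ 7.1, 40.5])), (array([334.3, 238.6]), array([14.8, 25.9]))], [(array([284.2, 261.7]), array([32.2, 25.8])), (array([229. , 172.7]), array([ 5.8, 32.1]))]] [[195.00998038 258.42114306]] 39.3667 [-0.4118917  -0.67477988  0.30467158]
```

View pics/fin.png

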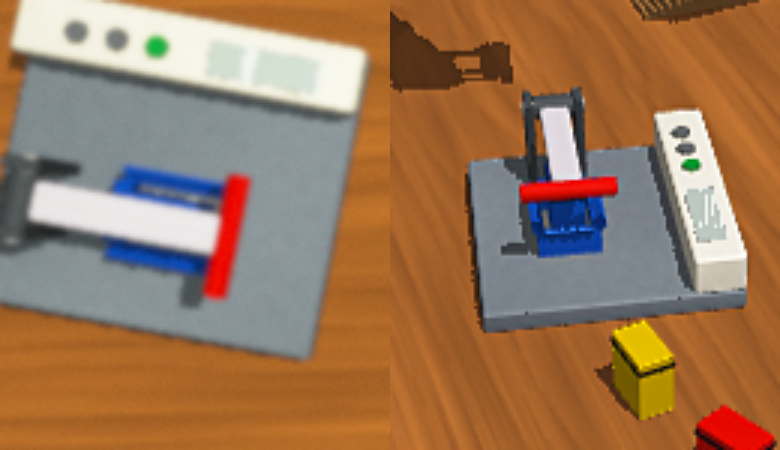

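The clamp is level over the cradle: the bar is at top (195.4,258.5) and side (229,172.7), both on the model for shut. The tank is pressed beneath it and the robot is clear, so I'm handing in.

```bash
python3 -c "
from bench import manip
print(manip.hand_in())"
```

```text
the job is handed in; nothing more can be done
None
```

The blue tank is upright in the blue cradle and released, the clamp is pressed fully shut on it, and the job was handed in at about 39 s with the robot clear of everything.

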